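# Go / no-go check of a pump shaft

## Task

Check the pump shaft on the gap gauge and put it away: take it from its stand, push it level right down through the green go gap until it is past the anvils, lift it out, then try it, level and centred, on the red no-go gap, whose height differs each time, pressing down for about half a second with roughly 10 newtons so that it is clearly felt to stop, and never pushing it on the gauge with more than 40 newtons. Then press the shaft straight down into the middle of the storage clip until the sprung jaws snap over it, and let go; do not drop the shaft on the worktop or disturb the other things.

Things in the scene. Friction and masses are not known exactly. Their poses are not given: they have to be found in the camera images.
- shaft: the part to check: round bright steel pump shaft, 20 mm diameter, 150 mm long, domed ends, brass band round its middle 30 mm; about 0.25 kg. Origin at its middle on its axis, x along it. It starts level in the V-block stand, axis about 45 mm above the worktop, up to 5 mm off the stand's middle lengthwise. It passes the green gap freely and cannot pass the red one.
- shaft_mid (a point): the middle of the shaft, on its axis (same as the origin of shaft)
- stand: the V-block stand the shaft arrives on, fixed: black base 130x56x12 mm with two white V supports centred 46 mm either side of its middle along x (each 16 mm thick, tops about 52 mm high, open between them above the base). Origin under its middle on the worktop; x along the lie of the shaft.
- gauge: the gap gauge, fixed: grey base 130x124x12 mm, two alike plates centred at x = -46 and +46 mm, each 16 mm thick, open between them above the base (room for fingers). Each plate has four round steel anvils of radius 6 mm lying along x: a pair on green posts (go gap) at +y, axes 75 mm high, and a pair on a red head (no-go gap) at -y, height set differently each time. Origin under its middle.
- go_gap (a point): middle of the green go gap, 22.5 mm wide: midway between the plates, at the height of the anvils' axes (75 mm); axes as gauge. The shaft, level and along x, bridges both plates and is moved straight down; the slot floor stops it with its axis 22 mm below this point.
- nogo_gap (a point): middle of the red no-go gap, 14 mm wide, 60 mm from go_gap towards -y of the gauge, midway between the plates; axes as gauge. This point is fixed 75 mm above the worktop, but the red head is clamped anywhere up to 16 mm above or below it, which is not reported: feel for it. The level shaft stops with its axis 9 mm above the anvils' axes (68 to 100 mm high); a rigid stop.
- clip: the storage clip, fixed: blue base 130x76x12 mm, grey seats at x = -46 and +46 mm (16 mm thick, tops 42 mm high; open between them above 22 mm) and a sprung steel jaw each side with a prong at both seats. The prongs' lips form a mouth 14 mm wide, 61 mm above the worktop; guides flare above them to 77 mm. Origin under its middle on the worktop, x along the shaft's lie.
- clip_seat (a point): where the shaft's axis lies when fully home in the clip: midway between the seats, 52 mm above the worktop; axes as clip. Pressing the level shaft straight down spreads the jaws (roughly 8 to 20 N in all); past the lips it snaps home against the rigid seats.
- beaker: bystander, loose: glass beaker, 68 mm across, 82 mm high; origin under its middle
- wash_bottle: bystander, loose: white squeeze bottle with red cap and bent spout, 195 mm high; origin under its middle
- log_book: bystander, loose: black notebook 148x110x16 mm, lying flat; origin under its middle
- timer: bystander, loose: small white timer lying flat, 62x66x16 mm; origin under its middle
- tip_box: bystander, loose: blue box with clear lid, 72x118x82 mm; origin under its middle
- tape_roll: bystander, loose: roll of tan tape, 98 mm across, 25 mm high, lying flat; origin under its middle
- spanner: bystander, loose: steel spanner lying flat, 132 mm long, 5 mm thick; origin under its middle

How it is judged:
By the outcome, as a careful person would: the job done as asked, in the order asked, and still so for the second after the job is handed in, with the robot touching nothing.
It also fails if it takes over 51 s, if anything falls off the work surface, if the arm or the gripper's body presses on something with over 40 N, if the wrist force passes 120 N, or if a joint passes its speed limit or range.

## Robot

A 6-joint arm with a two-finger parallel gripper is mounted at the origin on a cart in front of the work surface, level with it; the furniture and walls round the work are solid. World frame = base frame: x ahead of the robot, y to its left, z up, the work surface at z = 0. Lengths are in m, angles in degrees, forces in N, time in s.
With the tool pointing down it reaches from about 0.4 to 0.825 m from the base axis. Payload 7 kg.
Tool frame: the origin (TCP) lies at the very end of the fingers, on their centre line; the grasp point (between the pads) lies 19 mm behind it; z points along the fingers, y is the line along which they close (so a half turn about z gives the same grasp; the last joint's range is limited). The gripper opens to 88 mm and grips with 3 to 60 N. Pads are 19 mm wide; open, the fingers measure 130 mm over their backs; the gripper's body (78 mm by 193 mm) begins 47 mm behind the grasp point.
Start: joints at [-59.295, 20.546, 0.682, 0, -70.136, -16.507], TCP at [0.166, -0.654, 0.196] pointing down, gripper open.
Joint ranges: [-176.03, 176.03], [-82.01, 121.73], [-58.28, 71.71], [-173.87, 95.51], [-174.79, -0.11], [-173.66, 173.66]. Speed limits (degrees/s): [136.94, 136.94, 172.46, 180, 180, 180].

## Interface

Orientations are given as [roll, pitch, yaw] about the fixed x, y, z axes, in that order (R = Rz(yaw) Ry(pitch) Rx(roll)).
In Python, from plant import get_state, imaging, r, finder gives the robot as it stands.
- The arm moves only by the shell command python3 -m handwheel 'ROWS' [FORCE]. ROWS is JSON, a list of rows, each a list of 5 numbers: the closure, from 0 (fully open) to 1 (shut), then the shift along the world's x, y, z in cm, then the turn about the world's z in degrees. A call has 1 to 8 rows; each row is the pose to reach, as a shift and turn from the pose commanded when the call began; what a row does not reach only later rows make up. A row lasts 1/8 s, in which the tool goes at most 62.5 mm and 10.7 degrees, less where a joint would pass 70% of its speed; a pose out of reach is approached as far as the arm can. A call with a gripper value outside its range is refused whole. The fingers move at their own pace and stop on an object; FORCE is the grip in N (left out, the last holds). Time passes only in rows, so rows that repeat a pose let the fingers close. It gives the time, the measured TCP pose, the force, the opening and the grip force at its end, in the units of the state.
- get_state(): the state, without advancing time (a new reading comes with each control period).
- imaging.capture(name): name is "scene" or "top"; returns (picture, depth): 400x640x3 uint8, red, green, blue; 400x640 float32, m along the optical axis (not along the pixel's ray), 0 where there is no reading.
- imaging.get_calibration(name): a dict with "fx", "fy", "cx", "cy" (pixels), "rvec" (rotation vector, rad) and "tvec" (3), from world to camera coordinates, as OpenCV has them. Camera axes: x right, y down, z forward; pixel columns grow to the right and rows downward; lengths in m; the calibration is good to about 2 mm. A picture is of the moment at which its call begins. get_calibration takes no time and is no camera call.
- r.close_job(): hands the job in; it is judged then, once.
Trained networks look in the newest picture that a camera, given by its name, has taken for a name from the list of things; names that differ only in an ending like _2 or _b are one class to them, and where a whole thing is asked for, a point or a joint stands for the part that bears it (a point fixed in the world has none). Each returns a list of dicts, best first, with "p" (0 to 1); they miss things now and then, are a little off and sometimes report something else, mostly with a low value. They report only what shows in the picture. A call takes as long as a camera call.
- finder.cut_out(camera, query): "region" (400x640 bool, what is visible of it) and "pixel" ([column, row] in pixels, amid what is visible of it).
The state is a dict: "time_s": time; "joints": joint angles; "qd": joint speeds; "joint_torque": joint torques, N m; "tcp_pos": TCP position; "eef_rot": TCP orientation; "contact_force": force on the tool from outside, world axes, zero at the start; "moment": the same for the moment, N m; "gripper_width": finger opening in m; "gripper_force": force on a finger pad.
Only numpy, scipy, OpenCV 4.12 (cv2) and the standard library are available. Lean on these libraries where they do the work, as an engineer would, in place of code of your own. Each camera call takes 0.05 s, during which the arm holds its last target. There are 200 camera calls.

## Working session

There is one attempt and no reset: what is moved stays moved. The work goes in short steps, Python scripts to look and compute and a shell command to move; the robot and the scene stay as the last step left them, time stands still between calls to the robot, and variables do not carry over. Pictures are saved under pics/ and viewed, at most 10 in all, crops included, and the job is handed in when it is done.

```bash
mkdir -p pics; ls; cat > h.py <<'E'
import numpy as np, cv2
from plant import get_state, imaging, r, finder
def cap(n):
    p,d=imaging.capture(n); return p,d
def world(n,d,mask):
    c=imaging.get_calibration(n); R=cv2.Rodrigues(np.array(c["rvec"],float))[0]; t=np.array(c["tvec"],float).ravel()
    v,u=np.nonzero(mask&(d>0)); z=d[v,u]
    P=np.c_[(u-c["cx"])/c["fx"]*z,(v-c["cy"])/c["fy"]*z,z]
    return (P-t)@R
E
python3 - <<'E'
from h import *
for n in ("top","scene"):
    p,d=cap(n); cv2.imwrite(f"pics/{n}0.png",p[:,:,::-1])
    for q in ("shaft","stand","gauge","clip"):
        o=finder.cut_out(n,q)
        for e in o[:2]:
            W=world(n,d,e["region"]); print(n,q,round(e["p"],2),e["pixel"],len(W),np.median(W,0).round(3) if len(W) else "")
            if len(W)>30 and e is o[0]:
                print(W.min(0).round(3),W.max(0).round(3)); (c,s,a)=cv2.minAreaRect((W[:,:2]*1000).astype(np.float32)); print(np.round(c,1),np.round(s,1),round(a,1))
s=get_state(); print(s)
E
```

```text
pics
top shaft 0.52 [381.8, 217.7] 258 [ 0.477 -0.112  0.052]
[ 0.4   -0.129 -0.008] [ 0.558 -0.098  0.062]
[ 478.9 -113.2] [158.9  27.5] 1.6
top stand 0.77 [376.7, 224.1] 433 [ 0.462 -0.104  0.012]
[ 0.403 -0.148 -0.006] [ 0.528 -0.082  0.053]
[ 467.  -114.1] [126.2  57.8] 6.3
top gauge 0.79 [312.8, 209.5] 1513 [0.515 0.109 0.013]
[ 0.447  0.041 -0.009] [0.588 0.173 0.097]
[517.7 106.4] [140.5 131.7] 0.9
top gauge 0.32 [199.6, 253.6] 1307 [0.358 0.481 0.011]
top clip 0.61 [254.7, 230.8] 934 [0.43  0.3   0.012]
[ 0.36   0.255 -0.007] [0.501 0.352 0.083]
[430.4 302.5] [136.   82.7] 11.3
scene shaft 0.65 [327.1, 155.0] 471 [ 0.69  -0.19   0.077]
[ 0.657 -0.293 -0.004] [ 0.789 -0.154  0.087]
[ 720.7 -229.7] [107.4 152.9] 11.9
scene shaft 0.64 [359.8, 184.8] 134 [ 0.482 -0.106  0.051]
scene stand 0.8 [361.2, 193.9] 267 [ 0.465 -0.098  0.012]
[ 0.405 -0.136 -0.002] [ 0.532 -0.077  0.052]
[ 468.9 -106.8] [126.2  52.5] 3.5
scene stand 0.46 [283.5, 201.5] 389 [0.697 0.154 0.047]
scene gauge 0.73 [324.0, 221.6] 1085 [0.52  0.122 0.017]
[ 0.451 -0.011 -0.006] [0.612 0.178 0.093]
[530.2  84.7] [158.7 189.5] 1.5
scene clip 0.78 [317.7, 268.1] 776 [0.43  0.311 0.014]
[ 0.363  0.241 -0.005] [0.514 0.353 0.079]
[435.9 298.3] [138.2  97.8] 12.5
{'time_s': 0.5, 'joints': array([-5.92930748e+01,  2.05488100e+01,  6.79358659e-01, -9.03894358e-04,
       -7.01350291e+01, -1.65061772e+01]), 'qd': array([-0.11184904,  0.02312534,  0.09471792, -0.01392273, -0.05363079,
       -0.12194907]), 'joint_torque': array([ 8.75845799e-04, -5.81798244e+01,  2.93070030e+01,  6.99716762e+00,
        1.19042958e-02, -5.11474946e-05]), 'tcp_pos': array([ 0.16555401, -0.65433816,  0.19611094]), 'eef_rot': array([ 1.79995463e+02, -4.57923690e-04, -1.65799559e+02]), 'contact_force': array([0.23861094, 0.0789416 , 0.65884551]), 'moment': array([-0.00863531, -0.03557953, -0.01919073]), 'gripper_force': 0.0, 'gripper_width': 0.08780719857439835}
```

```bash
python3 - <<'E'
import cv2
t=cv2.imread("pics/top0.png"); cv2.imwrite("pics/top0c.png",cv2.resize(t[130:330,180:440],None,fx=3,fy=3,interpolation=cv2.INTER_CUBIC)[:600,:780])
E
```

```text
(no output)
```

View pics/scene0.png

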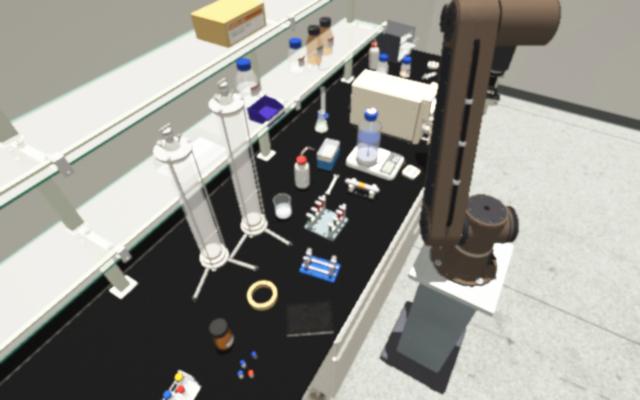

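View pics/top0c.png

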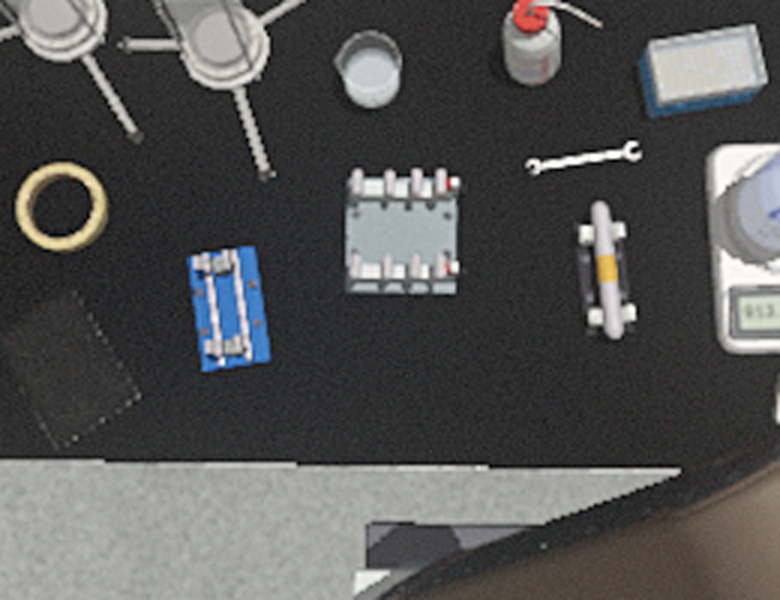

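The top view has the gauge at about (400,230) in the crop, with its red heads to the right, so gauge -y is roughly world -y. The clip is at (230,308) and the shaft on its stand at (607,270), both turned by about +7°. Next I'll fit simple ray-cast models to averaged depth to get the poses.

```bash
cat > fit.py <<'E'
from h import *
from scipy.optimize import differential_evolution
def rays(n,roi):
    c=imaging.get_calibration(n); R=cv2.Rodrigues(np.array(c["rvec"],float))[0]; t=np.array(c["tvec"],float).ravel()
    v,u=np.nonzero(roi); D=np.c_[(u-c["cx"])/c["fx"],(v-c["cy"])/c["fy"],np.ones(len(u))]@R
    return -R.T@t,D,v,u          # param along D = depth
def box(o,D,lo,hi):
    with np.errstate(all="ignore"): a=(np.array(lo)-o)/D; b=(np.array(hi)-o)/D
    n=np.minimum(a,b).max(1); f=np.maximum(a,b).min(1)
    return np.where(n<f,n,9.)
def cyl(o,D,c,rad,h):            # along x
    p=(o-c)[1:]; A=(D[:,1:]**2).sum(1); B=D[:,1:]@p; C=p@p-rad**2; q=B*B-A*C
    s=(-B-np.sqrt(np.maximum(q,0)))/A; x=o[0]-c[0]+s*D[:,0]
    return np.where((q>0)&(abs(x)<h),s,9.)
def render(o,D,prims,x,y,yaw,dz):
    c,s=np.cos(yaw),np.sin(yaw); R=np.array([[c,-s,0],[s,c,0],[0,0,1]])
    o2=(o-[x,y,dz])@R; D2=D@R
    d=-o2[2]/D2[:,2]
    for f,*a in prims: d=np.minimum(d,f(o2,D2,*a))
    return d
def fit(n,d,prims,x0,y0,half=.11):
    o,D,v,u=rays(n,np.ones(d.shape,bool)); g=o+D*(-o[2]/D[:,2])[:,None]
    m=(abs(g[:,0]-x0)<half)&(abs(g[:,1]-y0)<half)&(d.ravel()>0); D=D[m]; dm=d.ravel()[m]
    def cost(p): 
        e=abs(render(o,D,prims(p[4:]),*p[:4])-dm); return np.minimum(e,.012).mean()*1e3
    return cost
def solve(cost,b):
    s=differential_evolution(cost,b,seed=1,popsize=20,tol=1e-6,maxiter=150,polish=False); return s.x,s.fun
h=.065
def gauge(p): 
    P=[(box,[-h,-.062,0],[h,.062,.012])]
    for sx in(-.046,.046):
        for yy in(.03-.01725,.03+.01725): P.append((cyl,np.array([sx,yy,.075]),.006,.010))
        for yy in(-.03-.013,-.03+.013): P.append((cyl,np.array([sx,yy,.075+p[0]]),.006,.010))
    return P
def clip(p): return [(box,[-h,-.038,0],[h,.038,.012])]+[(box,[sx-.008,-.010,0],[sx+.008,.010,.042]) for sx in(-.046,.046)]
def stand(p): return [(box,[-h,-.028,0],[h,.028,.012]),(cyl,np.array([p[0],0,.045]),.010,.073)]
E
cat > run.py <<'E'
from fit import *
y=np.radians
for n in("top","scene"):
    d=np.array([cap(n)[1] for _ in range(5)]); print(n,"noise",np.median(d.std(0)).round(5)); d=np.where((d>0).all(0),np.median(d,0),0); np.save(f"d_{n}.npy",d)
    for nm,f,c,ex in(("stand",stand,(.465,-.112),[(-.006,.006)]),("gauge",gauge,(.517,.106),[(-.016,.016)]),("clip",clip,(.43,.302),[])):
        x,v=solve(fit(n,d,f,*c),[(c[0]-.02,c[0]+.02),(c[1]-.02,c[1]+.02),(y(-15),y(18)),(-.006,.006)]+ex)
        print(nm,(x[:2]*1e3).round(1),"yaw",np.degrees(x[2]).round(2),"dz.. mm",(x[3:]*1e3).round(1),round(v,2))
E
time python3 run.py
python3 - <<'E'
import cv2
t=cv2.imread("pics/scene0.png"); cv2.imwrite("pics/scene0c.png",cv2.resize(t[165:295,285:400],None,fx=4.6,fy=4.6,interpolation=cv2.INTER_CUBIC))
E
```

```text
top noise 0.00249
stand [ 468.4 -114.8] yaw 6.19 dz.. mm [-1.1  3.2] 1.78
gauge [513.3 111.8] yaw -0.06 dz.. mm [-1.2  8.8] 2.42
clip [428.3 302.6] yaw 10.14 dz.. mm [-1.2] 2.02
scene noise 0.00241
stand [ 472.9 -113. ] yaw 6.5 dz.. mm [-0.7  1.7] 2.05
gauge [517.9 113.8] yaw 0.02 dz.. mm [-0.6  8.8] 3.21
clip [431.9 305.6] yaw 9.45 dz.. mm [-0.4] 2.15
real	3m22.228s
user	3m2.159s
sys	0m0.561s
```

View pics/scene0c.png

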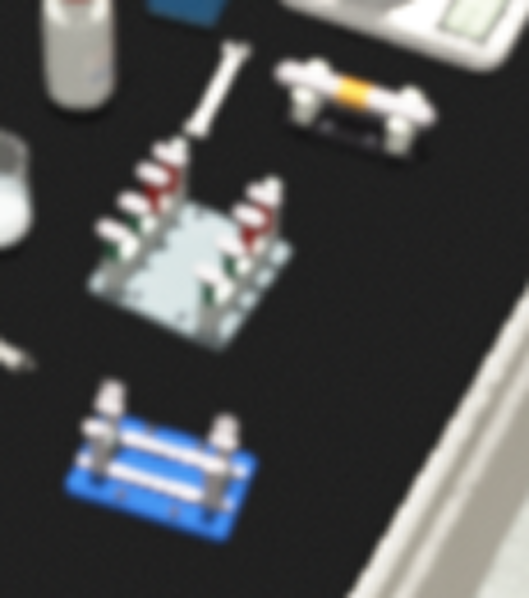

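```bash
python3 - <<'E'
from h import *
W=np.r_[world("top",np.load("d_top.npy"),True),world("scene",np.load("d_scene.npy"),True)]
xs=np.arange(.15,.75,.05); ys=np.arange(-.75,.45,.05)
print("y\\x ",(xs*100).round().astype(int))
for y in ys:
    print(f"{y*100:5.0f}",[int(1000*np.percentile(q,97)) if len(q:=W[(abs(W[:,0]-x-.025)<.025)&(abs(W[:,1]-y-.025)<.025),2])>4 else -1 for x in xs])
s=get_state(); print(s["time_s"])
E
```

```text
y\x  [15 20 25 30 35 40 45 50 55 60 65 70]
  -75 [280, 335, 2, 2, 2, -1, -1, -1, -1, -1, -1, -1]
  -70 [-1, 420, 2, 79, 263, 262, 246, 246, 246, 247, 246, 246]
  -65 [509, 465, 2, 122, 263, 263, 246, 246, 246, 246, 246, 246]
  -60 [336, -846, 2, 144, 263, 589, 246, 246, 246, 246, 246, 246]
  -55 [-1, -845, 2, 667, 650, 256, 244, 244, 245, 245, 245, 245]
  -50 [-1, 703, 699, 682, 637, 2, 2, 2, 2, 2, 2, 1]
  -45 [726, 727, 717, 682, 2, 2, 3, 2, 2, 2, 1, 2]
  -40 [749, 746, 726, 16, 25, 31, 40, 207, -1, 1, 1, 2]
  -35 [767, 757, 721, 17, 27, 30, 206, 284, 294, 32, 2, 2]
  -30 [792, 760, 1, 2, 26, 31, 204, 280, 275, 35, 82, 83]
  -25 [794, 744, 1, 2, 9, 28, 29, 31, 32, 30, 83, 83]
  -20 [818, 814, 787, 2, 2, 1, 2, 2, 2, 2, 82, 82]
  -15 [820, 821, 819, 2, 3, 54, 55, 55, 2, 5, 1, 1]
  -10 [811, 819, 819, 2, 2, 45, 13, 48, 3, 4, 35, 189]
   -5 [744, 778, 1, 2, 2, 2, 2, 2, 3, 2, 118, 182]
    0 [624, 637, 1, 2, 2, 2, 53, 3, 55, 2, 1, 87]
    5 [486, -844, 1, 2, 2, 2, 89, 14, 90, 1, 2, 1]
   10 [235, -845, 1, 2, 2, 2, 82, 14, 81, 1, 80, 81]
   15 [-749, -844, 1, 2, 1, 2, 79, 14, 79, 1, 80, 80]
   20 [-844, -844, 1, 1, 2, 2, 1, 2, 1, 2, 2, 2]
   25 [-845, -844, 1, 2, 71, 21, 72, 2, 13, 52, 605, 653]
   30 [-844, -844, 1, 2, 69, 22, 70, 2, 1, 1, 617, 661]
   35 [-843, -844, 1, 1, 1, 1, 2, 1, 1, 1, 600, 601]
   40 [-842, -846, 1, 15, 13, 2, 1, 11, 1, 21, 43, 561]
1.0
```

```bash
python3 -m handwheel '[[0,2,6,0,-2],[0,4,12,0,-3],[0,6,18,0,-4],[0,8.4,23.4,0,-5],[0,10.5,28.5,0,-7.85],[0,13,34,0,-7.85],[0,15,39,0,-7.85],[0,17.4,43.4,0,-7.85]]' 30
```

```text
time_s: 2.0
tcp_pos: [0.3399, -0.2187, 0.1967]
eef_rot: [-180.0, 0.1, -173.6]
contact_force: [1.4, -1.5, -0.5]
gripper_width: 0.0877
gripper_force: 0.0
```

```bash
python3 -m handwheel '[[0,3,5,0,0],[0,7.5,8.8,0,0],[0,13.3,10.7,-1,0],[0,13.3,10.7,-6,0],[0,13.3,10.7,-11,0],[0,13.3,10.7,-14,0],[0,13.3,10.7,-16.9,0],[0,13.3,10.7,-16.9,0]]'
```

```text
time_s: 3.0
tcp_pos: [0.4709, -0.1136, 0.0256]
eef_rot: [-180.0, -0.2, -173.7]
contact_force: [-0.5, 0.4, 0.2]
gripper_width: 0.0877
gripper_force: 0.0
```

```bash
python3 -m handwheel '[[0.5,0,0,0,0],[0.7,0,0,0,0],[0.74,0,0,0,0],[0.74,0,0,0,0]]' 10
```

```text
time_s: 3.5
tcp_pos: [0.4729, -0.1133, 0.0277]
eef_rot: [180.0, 0.1, -173.7]
contact_force: [-0.6, 0.4, -0.2]
gripper_width: 0.0532
gripper_force: 0.0
```

```bash
python3 -m handwheel '[[0.8,0,0,0,0],[0.8,0,0,0,0],[0.8,0,0,0,0],[0.8,0,0,0,0],[0.8,0,0,0,0]]' 6; python3 -c "
from h import *
print(get_state())"
```

```text
time_s: 4.12
tcp_pos: [0.4725, -0.1134, 0.0271]
eef_rot: [-180.0, -0.0, -173.7]
contact_force: [-0.5, -0.5, 0.2]
gripper_width: 0.0179
gripper_force: 0.0
{'time_s': 4.125, 'joints': array([ 9.75370130e+00,  1.35008846e+01, -3.51856806e+01,  1.15906269e-03,
       -4.13194465e+01, -9.34069282e+01]), 'qd': array([-0.01843776, -0.1376837 ,  0.05885778, -0.01253797, -0.01431903,
       -0.02879233]), 'joint_torque': array([-1.24123762e-03, -3.97271812e+01,  2.04945982e+01,  4.87952963e+00,
       -8.22546473e-02, -1.06257778e-05]), 'tcp_pos': array([ 0.47250898, -0.11339533,  0.02712284]), 'eef_rot': array([-1.79998879e+02, -5.95562726e-03, -1.73652356e+02]), 'contact_force': array([-0.50114044, -0.49082812,  0.24102985]), 'moment': array([-0.02999042, -0.06690422,  0.00230451]), 'gripper_force': 0.0, 'gripper_width': 0.017933106496470924}
```

```bash
python3 - <<'E'
from h import *
a=[]
for n,(r0,c0) in(("top",(160,320)),("scene",(130,300))):
    p,d=cap(n); a.append(cv2.resize(p[r0:r0+110,c0:c0+110,::-1],None,fx=3.6,fy=3.6,interpolation=cv2.INTER_CUBIC))
cv2.imwrite("pics/g1.png",np.hstack(a))
E
```

```text
(no output)
```

View pics/g1.png

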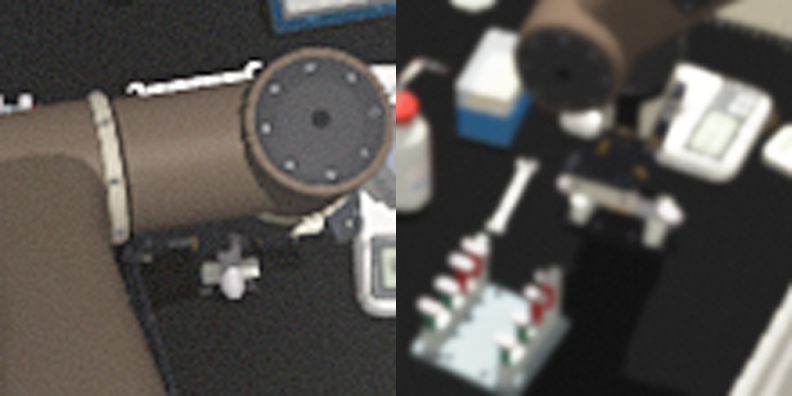

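The shaft is still level in the stand with the gripper around its middle. I'll close further and read the grip.

```bash
python3 -m handwheel '[[0.85,0,0,0,0],[0.85,0,0,0,0],[0.85,0,0,0,0]]' 10
```

```text
time_s: 4.6
tcp_pos: [0.4726, -0.1134, 0.0272]
eef_rot: [-180.0, 0.0, -173.7]
contact_force: [0.3, 1.2, 0.1]
gripper_width: 0.0132
gripper_force: 0.0
```

```bash
python3 - <<'E'
from h import *
W={n:world(n,np.median([cap(n)[1] for _ in range(3)],0),True) for n in("scene","top")}
for n,P in W.items():
    print(n)
    for z in np.arange(.02,.2,.01):
        q=P[(abs(P[:,2]-z-.005)<.005)&(abs(P[:,0]-.47)<.12)&(abs(P[:,1]+.11)<.14)]
        if len(q)>3: print(z.round(3),len(q),q.min(0).round(3),q.max(0).round(3))
E
```

```text
scene
0.02 84 [ 0.396 -0.25   0.02 ] [ 0.587 -0.085  0.03 ]
0.03 29 [ 0.402 -0.25   0.03 ] [ 0.581 -0.084  0.039]
0.04 58 [ 0.401 -0.139  0.04 ] [ 0.55  -0.084  0.05 ]
0.05 37 [ 0.407 -0.124  0.051] [ 0.544 -0.097  0.056]
0.12 30 [ 0.425 -0.199  0.122] [ 0.5  -0.02  0.13]
0.13 73 [ 0.425 -0.2    0.13 ] [ 0.511 -0.021  0.14 ]
0.14 139 [ 0.425 -0.201  0.14 ] [ 0.514 -0.017  0.15 ]
0.15 61 [ 0.424 -0.202  0.15 ] [ 0.502 -0.014  0.16 ]
0.16 223 [ 0.423 -0.213  0.16 ] [ 0.502 -0.014  0.17 ]
0.17 33 [ 0.445 -0.122  0.171] [ 0.493 -0.092  0.18 ]
0.18 26 [ 0.447 -0.13   0.18 ] [ 0.492 -0.094  0.189]
0.19 27 [ 0.445 -0.115  0.19 ] [ 0.493 -0.092  0.2  ]
top
0.02 65 [ 0.397 -0.25   0.02 ] [ 0.506 -0.099  0.03 ]
0.03 23 [ 0.403 -0.249  0.03 ] [ 0.506 -0.104  0.039]
0.04 65 [ 0.4   -0.142  0.04 ] [ 0.446 -0.096  0.05 ]
0.05 54 [ 0.4   -0.138  0.05 ] [ 0.439 -0.112  0.059]
0.12 4 [ 0.429 -0.205  0.123] [ 0.441 -0.099  0.128]
0.13 33 [ 0.421 -0.187  0.13 ] [ 0.451 -0.033  0.14 ]
0.14 87 [ 0.427 -0.206  0.14 ] [ 0.451 -0.054  0.15 ]
0.15 15 [ 0.421 -0.202  0.151] [ 0.469 -0.022  0.16 ]
0.16 189 [ 0.421 -0.214  0.16 ] [ 0.478 -0.022  0.17 ]
```

```bash
python3 - <<'E'
import cv2
t=cv2.imread("pics/g1.png"); cv2.imwrite("pics/g1c.png",cv2.resize(t[100:290,480:720],None,fx=3,fy=3,interpolation=cv2.INTER_CUBIC))
E
```

```text
(no output)
```

View pics/g1c.png

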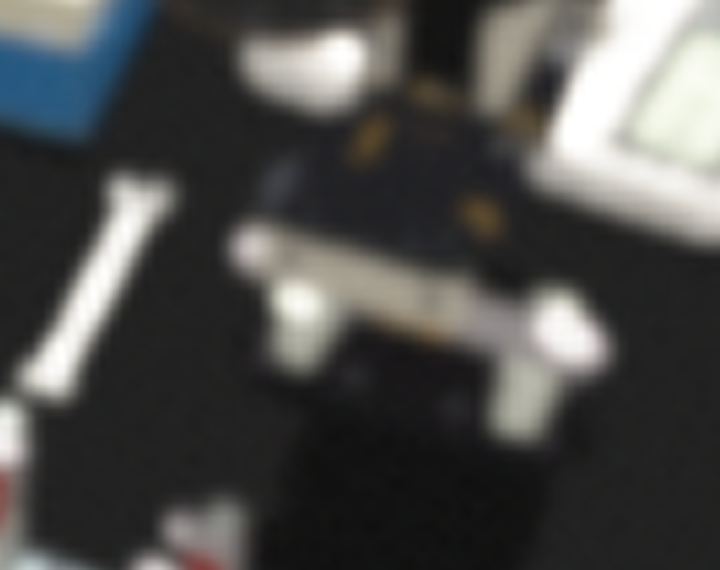

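The camera puts the underside of the hand at about z=0.122, where the TCP reading implies 0.093. The fingers may therefore be closing above the shaft. Closing fully at low grip will tell.

```bash
python3 -m handwheel '[[1,0,0,0,0],[1,0,0,0,0],[1,0,0,0,0]]' 4
```

```text
time_s: 5.28
tcp_pos: [0.4725, -0.1134, 0.0272]
eef_rot: [180.0, -0.0, -173.7]
contact_force: [-0.5, -0.2, -0.3]
gripper_width: 0.0006
gripper_force: 0.0
```

```bash
python3 -m handwheel '[[1,0,0,-0.05,0],[1,0,0,-0.1,0],[1,0,0,-0.15,0],[1,0,0,-0.2,0]]'
```

```text
time_s: 5.78
tcp_pos: [0.4725, -0.1134, 0.0251]
eef_rot: [180.0, -0.0, -173.7]
contact_force: [0.1, -0.5, 0.5]
gripper_width: 0.0008
gripper_force: 0.0
```

```bash
python3 -m handwheel '[[1,0,0,-0.1,0],[1,0,0,-0.2,0]]';  python3 -m handwheel '[[1,0,0,-0.1,0],[1,0,0,-0.2,0]]'
```

```text
time_s: 6.02
tcp_pos: [0.4727, -0.1135, 0.0245]
eef_rot: [-180.0, 0.0, -173.6]
contact_force: [-8.3, 4.2, 26.9]
gripper_width: 0.0005
gripper_force: 13.5
time_s: 6.28
tcp_pos: [0.4728, -0.1135, 0.0242]
eef_rot: [-180.0, 0.0, -173.6]
contact_force: [-16.3, 7.3, 49.6]
gripper_width: 0.0007
gripper_force: 24.5
```

Contact came at a reported z of about 0.0247, where the shaft top should be at 55 mm. So the real tip height is the reported z plus about 30 mm, and contact stiffness is about 12 N/mm. I'll back off, open, and descend by the right amount.

```bash
python3 -m handwheel '[[0.4,0,0,0.8,0],[0.4,0,0,0.8,0],[0.4,0,0,0.8,0],[0.4,0,0,0.8,0],[0.4,0,0,0.8,0],[0.4,0,0,0.8,0],[0.4,0,0,0,0],[0.4,0,0,-0.5,0]]'; python3 -m handwheel '[[0.4,0,0,-0.5,0],[0.4,0,0,-1,0],[0.4,0,0,-1.6,0],[0.4,0,0,-2,0]]'
```

```text
time_s: 7.28
tcp_pos: [0.4722, -0.1134, 0.0155]
eef_rot: [180.0, -0.0, -173.7]
contact_force: [0.2, 1.0, 0.4]
gripper_width: 0.0525
gripper_force: 0.0
time_s: 7.78
tcp_pos: [0.4724, -0.1134, -0.0043]
eef_rot: [-180.0, -0.0, -173.7]
contact_force: [0.2, -0.7, -0.2]
gripper_width: 0.0529
gripper_force: 0.0
```

```bash
python3 -m handwheel '[[0.8,0,0,0,0],[0.8,0,0,0,0],[0.8,0,0,0,0],[0.8,0,0,0,0]]' 6; python3 -m handwheel '[[0.85,0,0,0,0],[0.85,0,0,0,0]]' 6
```

```text
time_s: 8.28
tcp_pos: [0.4727, -0.1131, -0.0037]
eef_rot: [180.0, 0.0, -173.7]
contact_force: [-3.3, 12.0, 3.5]
gripper_width: 0.0198
gripper_force: 6.0
time_s: 8.52
tcp_pos: [0.4726, -0.1128, -0.0037]
eef_rot: [180.0, 0.0, -173.7]
contact_force: [-0.6, 6.7, 1.6]
gripper_width: 0.0195
gripper_force: 6.0
```

```bash
python3 -m handwheel '[[0.9,0,0.05,0,0],[0.9,0,0.05,0,0],[0.9,0,0.05,0.2,0],[0.9,0,0.05,2,0],[0.9,0,0.05,5,0],[0.9,0,0.05,10,0],[0.9,0,0.05,10,0]]' 60
```

```text
time_s: 9.4
tcp_pos: [0.4751, -0.1129, 0.0997]
eef_rot: [-180.0, 0.4, -173.6]
contact_force: [-0.3, -1.1, -2.4]
gripper_width: 0.0184
gripper_force: 60.0
```

```bash
python3 -m handwheel '[[0.9,1,6,0,-2],[0.9,2,12,0,-4],[0.9,3,18,0,-6.3],[0.9,4,24,0,-6.3],[0.9,4.3,25.7,0,-6.3],[0.9,4.3,25.7,-2,-6.3],[0.9,4.3,25.7,-2.5,-6.3]]'
python3 - <<'E'
from h import *
a=[]
for n,(r0,c0) in(("top",(160,255)),("scene",(150,270))):
    p,d=cap(n); a.append(cv2.resize(p[r0:r0+110,c0:c0+110,::-1],None,fx=3.6,fy=3.6,interpolation=cv2.INTER_CUBIC)); np.save(f"g2_{n}.npy",d)
cv2.imwrite("pics/g2.png",np.hstack(a))
E
```

```text
time_s: 10.28
tcp_pos: [0.5139, 0.1431, 0.0691]
eef_rot: [-179.9, -0.2, -180.0]
contact_force: [-1.0, -0.1, -1.6]
gripper_width: 0.0189
gripper_force: 60.0
```

View pics/g2.png

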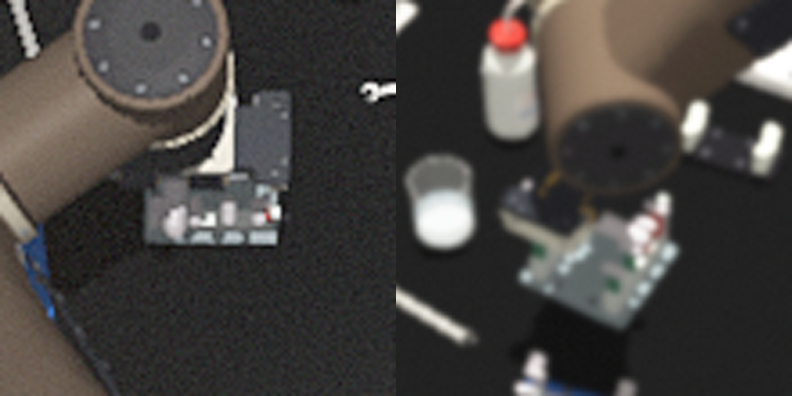

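```bash
python3 -m handwheel '[[0.9,0,0,-2,0],[0.9,0,0,-3,0],[0.9,0,0,-3.2,0],[0.9,0,0,-3.4,0]]'; python3 -m handwheel '[[0.9,0,0,-0.2,0],[0.9,0,0,-0.4,0]]'
```

```text
time_s: 10.88
tcp_pos: [0.516, 0.1442, 0.0376]
eef_rot: [180.0, 0.0, -180.0]
contact_force: [0.6, -0.5, -1.2]
gripper_width: 0.0189
gripper_force: 60.0
time_s: 11.12
tcp_pos: [0.5157, 0.1443, 0.0334]
eef_rot: [180.0, 0.0, -179.9]
contact_force: [0.7, 0.3, -2.3]
gripper_width: 0.0184
gripper_force: 60.0
```

Axis is now about 82 mm high. I'll go on down in small steps.

```bash
python3 -m handwheel '[[0.9,0,0,-0.2,0],[0.9,0,0,-0.3,0]]'; python3 -m handwheel '[[0.9,0,0,-0.15,0],[0.9,0,0,-0.3,0]]'
```

```text
time_s: 11.38
tcp_pos: [0.5155, 0.1441, 0.0301]
eef_rot: [-180.0, -0.0, -179.9]
contact_force: [-0.8, -0.2, -2.7]
gripper_width: 0.0187
gripper_force: 60.0
time_s: 11.62
tcp_pos: [0.5156, 0.1441, 0.0271]
eef_rot: [180.0, 0.0, -180.0]
contact_force: [-0.9, -0.5, -3.1]
gripper_width: 0.0184
gripper_force: 60.0
```

```bash
python3 -m handwheel '[[0.9,0,0,-0.4,0],[0.9,0,0,-0.7,0]]'; python3 -m handwheel '[[0.9,0,0,-0.3,0],[0.9,0,0,-0.6,0],[0.9,0,0,-0.9,0],[0.9,0,0,-1.2,0]]'
```

```text
time_s: 11.88
tcp_pos: [0.5154, 0.1441, 0.0198]
eef_rot: [-180.0, -0.0, -180.0]
contact_force: [0.1, -0.9, -1.9]
gripper_width: 0.0188
gripper_force: 60.0
time_s: 12.38
tcp_pos: [0.5155, 0.1442, 0.008]
eef_rot: [180.0, 0.0, -180.0]
contact_force: [-1.0, 0.4, -3.5]
gripper_width: 0.0185
gripper_force: 60.0
```

```bash
python3 -m handwheel '[[0.9,0,0,-0.15,0],[0.9,0,0,-0.3,0]]'
```

```text
time_s: 12.62
tcp_pos: [0.5156, 0.1442, 0.0051]
eef_rot: [180.0, 0.0, -180.0]
contact_force: [-0.0, 0.3, -2.6]
gripper_width: 0.0184
gripper_force: 60.0
```

```bash
python3 -m handwheel '[[0.9,0,0,-0.1,0],[0.9,0,0,-0.2,0]]'
```

```text
time_s: 12.88
tcp_pos: [0.5156, 0.1442, 0.004]
eef_rot: [-180.0, 0.0, -179.9]
contact_force: [-4.9, -0.9, 15.9]
gripper_width: 0.0185
gripper_force: 60.0
```

```bash
python3 -m handwheel '[[0.9,0,0,1,0],[0.9,0,0,4,0],[0.9,0,0,8,0],[0.9,0,0,8.5,0],[0.9,0,-5,8.5,0],[0.9,0,-6,8.5,0],[0.9,0,-6,6.5,0],[0.9,0,-6,5.6,0]]'; python3 -m handwheel '[[0.9,0,0,-0.2,0],[0.9,0,0,-0.4,0]]'
```

```text
time_s: 13.88
tcp_pos: [0.5148, 0.0838, 0.058]
eef_rot: [-180.0, -0.1, -180.0]
contact_force: [-0.4, -0.1, -2.4]
gripper_width: 0.0184
gripper_force: 60.0
time_s: 14.12
tcp_pos: [0.5158, 0.0845, 0.0553]
eef_rot: [-180.0, 0.0, -179.9]
contact_force: [0.2, 0.2, -1.9]
gripper_width: 0.0187
gripper_force: 60.0
```

```bash
python3 -m handwheel '[[0.9,0,0,-0.2,0],[0.9,0,0,-0.4,0]]'
```

```text
time_s: 14.38
tcp_pos: [0.5157, 0.0844, 0.0513]
eef_rot: [180.0, 0.0, -179.9]
contact_force: [-0.9, -0.2, -2.0]
gripper_width: 0.0188
gripper_force: 60.0
```

```bash
python3 -m handwheel '[[0.9,0,0,-0.2,0],[0.9,0,0,-0.3,0]]'
```

```text
time_s: 14.62
tcp_pos: [0.5155, 0.0841, 0.0481]
eef_rot: [-180.0, -0.0, -180.0]
contact_force: [0.4, 0.2, -1.7]
gripper_width: 0.0189
gripper_force: 60.0
```

```bash
python3 -m handwheel '[[0.9,0,0,-0.1,0],[0.9,0,0,-0.15,0]]'
```

```text
time_s: 14.88
tcp_pos: [0.5155, 0.0841, 0.0466]
eef_rot: [-180.0, -0.0, -180.0]
contact_force: [-0.3, 0.2, -2.3]
gripper_width: 0.0188
gripper_force: 60.0
```

```bash
python3 -m handwheel '[[0.9,0,0,-0.1,0],[0.9,0,0,-0.15,0]]'
```

```text
time_s: 15.12
tcp_pos: [0.5155, 0.0841, 0.0451]
eef_rot: [-180.0, -0.0, -180.0]
contact_force: [-0.1, -0.2, -2.8]
gripper_width: 0.0191
gripper_force: 60.0
```

```bash
python3 -m handwheel '[[0.9,0,0,-0.1,0],[0.9,0,0,-0.15,0]]'
```

```text
time_s: 15.38
tcp_pos: [0.5157, 0.084, 0.0444]
eef_rot: [-180.0, 0.0, -179.9]
contact_force: [-3.6, -1.3, 10.1]
gripper_width: 0.0186
gripper_force: 60.0
```

```bash
python3 -m handwheel '[[0.9,0,0,-0.1,0],[0.9,0,0,-0.15,0]]'
```

```text
time_s: 15.62
tcp_pos: [0.5158, 0.084, 0.0442]
eef_rot: [-180.0, 0.1, -179.9]
contact_force: [-9.6, -0.6, 25.0]
gripper_width: 0.0186
gripper_force: 60.0
```

```bash
python3 -m handwheel '[[0.9,0,0,0.16,0],[0.9,0,0,0.16,0],[0.9,0,0,0.16,0],[0.9,0,0,0.16,0],[0.9,0,0,0.16,0],[0.9,0,0,0.16,0]]'
```

```text
time_s: 16.38
tcp_pos: [0.5157, 0.084, 0.0445]
eef_rot: [-180.0, 0.0, -179.9]
contact_force: [-4.9, -0.9, 8.3]
gripper_width: 0.0182
gripper_force: 60.0
```

```bash
python3 -m handwheel '[[0.9,0,0,1,0],[0.9,0,0,4,0],[0.9,0,0,8,0],[0.9,0,0,8,0]]'
python3 - <<'E'
from h import *
for n,c,a in(("top",(.4283,.3026),10.14),("scene",(.4319,.3056),9.45)):
    P=world(n,np.load(f"d_{n}.npy"),True); a=np.radians(9.8); q=(P[:,:2]-c)@np.array([[np.cos(a),-np.sin(a)],[np.sin(a),np.cos(a)]])
    for zl,zh in((.008,.014),(.05,.09),(.03,.05)):
        m=(P[:,2]>zl)&(P[:,2]<zh)&(abs(q[:,0])<.09)&(abs(q[:,1])<.06); 
        for s in((-.1,-.02),(-.02,.02),(.02,.1)):
            k=m&(q[:,0]>s[0])&(q[:,0]<s[1]); 
            if k.sum()>3: print(n,zl,k.sum(),"x",(np.percentile(q[k,0],[0,5,50,95,100])*1e3).round(1),"y",(np.percentile(q[k,1],[0,5,50,95,100])*1e3).round(1),(P[k,2].max()).round(3))
E
```

```text
time_s: 16.88
tcp_pos: [0.5178, 0.0852, 0.1271]
eef_rot: [179.8, 0.3, -179.9]
contact_force: [1.2, 0.9, -2.1]
gripper_width: 0.0189
gripper_force: 60.0
top 0.008 183 x [-65.2 -63.4 -44.2 -22.1 -20.3] y [-38.2 -35.5  -3.3  33.5  37.4] 0.014
top 0.008 200 x [-19.7 -17.6   0.   17.8  19.9] y [-37.7 -34.6  -1.   35.1  37.6] 0.014
top 0.008 155 x [20.2 22.4 38.1 62.4 64.9] y [-37.  -34.8  -2.9  35.5  38.2] 0.014
top 0.05 48 x [-54.6 -54.2 -46.1 -38.2 -37.6] y [-22.2 -21.3   7.4  19.7  20.8] 0.077
top 0.05 48 x [37.6 37.9 44.6 53.1 54.4] y [-21.1 -20.6   9.   21.2  22.1] 0.078
top 0.03 21 x [-54.  -53.7 -48.  -40.5 -40.5] y [-16.4 -15.6   0.7   6.6   6.9] 0.044
top 0.03 26 x [38.1 38.5 43.5 53.1 53.6] y [-15.6 -14.6   1.3   7.8  15.4] 0.047
scene 0.008 132 x [-65.  -64.  -47.6 -22.8 -20.2] y [-39.1 -33.1  16.8  36.   37.6] 0.014
scene 0.008 148 x [-19.7 -17.7   0.3  18.1  19.8] y [-38.3 -34.7   1.6  35.4  37.8] 0.014
scene 0.008 106 x [20.5 23.1 36.3 62.1 64.2] y [-37.4 -32.8  20.5  36.4  37.8] 0.014
scene 0.05 49 x [-55.7 -54.9 -47.4 -40.5 -36.6] y [-23.  -20.6  -9.4  18.8  21.5] 0.079
scene 0.05 48 x [36.2 38.1 44.5 52.5 53.3] y [-20.9 -19.   -8.8  20.7  22.2] 0.079
scene 0.03 27 x [-54.2 -54.  -47.  -39.5 -39.2] y [-14.1 -13.8  -3.4  15.4  15.5] 0.049
scene 0.03 33 x [37.7 37.8 43.3 51.3 51.6] y [-12.6 -12.5   4.   16.4  17.1] 0.05
```

```bash
python3 -m handwheel '[[0.9,-2,6,0,2],[0.9,-4,12,0,4],[0.9,-6.5,18,0,8],[0.9,-8.5,22.1,0,10.2],[0.9,-8.5,22.1,0,10.2],[0.9,-8.5,22.1,-4,10.2],[0.9,-8.5,22.1,-6.5,10.2],[0.9,-8.5,22.1,-7.5,10.2]]'
python3 - <<'E'
from h import *
a=[]
for n,(r0,c0) in(("top",(180,200)),("scene",(200,270))):
    p,d=cap(n); a.append(cv2.resize(p[r0:r0+110,c0:c0+110,::-1],None,fx=3.6,fy=3.6,interpolation=cv2.INTER_CUBIC)); np.save(f"g3_{n}.npy",d)
cv2.imwrite("pics/g3.png",np.hstack(a))
E
```

```text
time_s: 17.88
tcp_pos: [0.4298, 0.3035, 0.0468]
eef_rot: [-179.9, -0.1, -169.8]
contact_force: [0.5, 0.2, -2.1]
gripper_width: 0.0184
gripper_force: 60.0
```

View pics/g3.png

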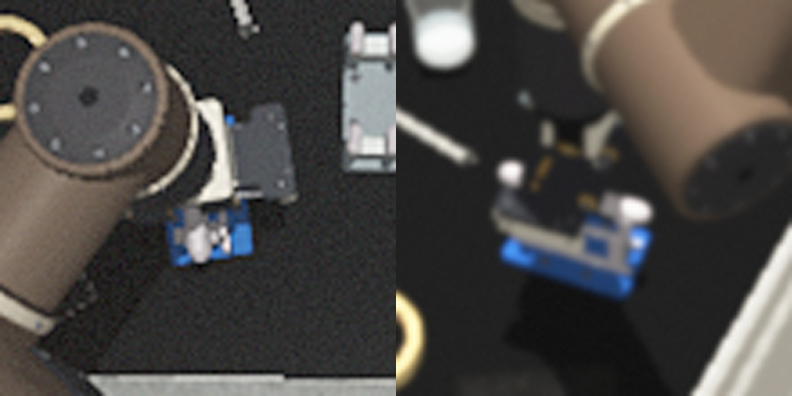

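```bash
python3 - <<'E'
from h import *
for n,c in(("top",(.4283,.3026)),("scene",(.4319,.3056))):
    P=world(n,np.load(f"g3_{n}.npy"),True); a=np.radians(10.2); q=(P[:,:2]-c)@np.array([[np.cos(a),-np.sin(a)],[np.sin(a),np.cos(a)]])
    for s in(-1,1):
        k=(P[:,2]>.083)&(P[:,2]<.112)&(s*q[:,0]>.045)&(s*q[:,0]<.095)&(abs(q[:,1])<.02)
        if k.sum()>3: print(n,s,k.sum(),"x",(np.percentile(q[k,0],[0,50,100])*1e3).round(1),"y",(np.percentile(q[k,1],[0,50,100])*1e3).round(1),"z",np.percentile(P[k,2],[50,95]).round(3))
E
```

```text
top -1 54 x [-72.2 -58.5 -45.6] y [-11.2  -1.8   8.9] z [0.102 0.107]
scene -1 49 x [-73.1 -58.2 -45.4] y [-9.2  3.4  8.3] z [0.102 0.107]
scene 1 27 x [56.  63.6 74.2] y [-10.4   3.1   8.6] z [0.1   0.105]
```

```bash
python3 -m handwheel '[[0.9,0,0,-1,0],[0.9,0,0,-1.7,0],[0.9,0,0,-2.1,0],[0.9,0,0,-2.3,0]]'; python3 -m handwheel '[[0.9,0,0,-0.15,0],[0.9,0,0,-0.3,0]]'
```

```text
time_s: 18.48
tcp_pos: [0.4306, 0.3052, 0.0257]
eef_rot: [180.0, 0.0, -169.8]
contact_force: [0.5, -0.3, -1.5]
gripper_width: 0.0184
gripper_force: 60.0
time_s: 18.73
tcp_pos: [0.4306, 0.3053, 0.0229]
eef_rot: [180.0, 0.0, -169.7]
contact_force: [-0.5, -1.1, -1.0]
gripper_width: 0.0183
gripper_force: 60.0
```

```bash
python3 -m handwheel '[[0.9,0,0,-0.15,0],[0.9,0,0,-0.3,0]]'
```

```text
time_s: 18.98
tcp_pos: [0.431, 0.3054, 0.0207]
eef_rot: [180.0, 0.1, -169.7]
contact_force: [-3.3, -2.0, 11.7]
gripper_width: 0.0188
gripper_force: 60.0
```

```bash
python3 -m handwheel '[[0.9,0,0,-0.15,0],[0.9,0,0,-0.3,0]]'
```

```text
time_s: 19.23
tcp_pos: [0.4315, 0.3059, 0.0185]
eef_rot: [179.9, 0.1, -169.7]
contact_force: [-2.8, -2.5, 16.2]
gripper_width: 0.0187
gripper_force: 60.0
```

```bash
python3 -m handwheel '[[0.9,0,0,-0.15,0],[0.9,0,0,-0.3,0]]'
```

```text
time_s: 19.48
tcp_pos: [0.4318, 0.306, 0.0156]
eef_rot: [179.9, 0.2, -169.7]
contact_force: [0.1, -3.1, 12.8]
gripper_width: 0.0186
gripper_force: 60.0
```

```bash
python3 -m handwheel '[[0.9,0,0,-0.15,0],[0.9,0,0,-0.3,0]]'
```

```text
time_s: 19.73
tcp_pos: [0.4318, 0.306, 0.0122]
eef_rot: [179.9, 0.1, -169.7]
contact_force: [0.8, -1.9, 8.4]
gripper_width: 0.0182
gripper_force: 60.0
```

```bash
python3 -m handwheel '[[0.9,0,0,-0.2,0],[0.9,0,0,-0.4,0]]'
```

```text
time_s: 19.98
tcp_pos: [0.4314, 0.3057, 0.0073]
eef_rot: [179.9, 0.1, -169.7]
contact_force: [2.1, -0.8, -0.5]
gripper_width: 0.019
gripper_force: 60.0
```

```bash
python3 -m handwheel '[[0.9,0,0,-0.15,0],[0.9,0,0,-0.3,0]]'
```

```text
time_s: 20.23
tcp_pos: [0.43, 0.3047, 0.0031]
eef_rot: [-180.0, -0.1, -169.8]
contact_force: [-0.2, -0.4, 4.0]
gripper_width: 0.0185
gripper_force: 60.0
```

```bash
python3 -m handwheel '[[0.9,0,0,-0.1,0],[0.9,0,0,-0.1,0]]'
```

```text
time_s: 20.48
tcp_pos: [0.43, 0.3048, 0.0031]
eef_rot: [-180.0, -0.0, -169.7]
contact_force: [-2.2, -2.6, 7.6]
gripper_width: 0.0186
gripper_force: 60.0
```

```bash
python3 -m handwheel '[[0.6,0,0,0.1,0],[0.6,0,0,0.1,0],[0.6,0,0,0.1,0],[0.6,0,0,0.1,0]]'
```

```text
time_s: 20.98
tcp_pos: [0.4305, 0.3051, 0.0037]
eef_rot: [-180.0, -0.0, -169.8]
contact_force: [0.8, 0.8, -0.3]
gripper_width: 0.0349
gripper_force: 0.0
```

```bash
python3 -m handwheel '[[0.6,0,0,2,0],[0.6,0,0,6,0],[0.6,0,0,12,0],[0.6,0,0,18,0],[0.6,0,-6,20,0],[0.6,0,-12,20,0],[0.6,0,-18,20,0],[0.6,0,-22,20,0]]'
python3 - <<'E'
from h import *
a=[]
for n,(r0,c0) in(("top",(180,200)),("scene",(200,270))):
    p,d=cap(n); a.append(cv2.resize(p[r0:r0+110,c0:c0+110,::-1],None,fx=3.6,fy=3.6,interpolation=cv2.INTER_CUBIC))
    c={"top":(.4283,.3026),"scene":(.4319,.3056)}[n]
    P=world(n,d,True); t=np.radians(10.2); q=(P[:,:2]-c)@np.array([[np.cos(t),-np.sin(t)],[np.sin(t),np.cos(t)]])
    k=(P[:,2]>.05)&(P[:,2]<.075)&(abs(q[:,0])<.034)&(abs(q[:,1])<.02); print(n,k.sum(),q[k].mean(0).round(4),np.percentile(P[k,2],[50,95]).round(4))
    k=(P[:,2]>.045)&(P[:,2]<.07)&(abs(q[:,0])<.1)&(abs(q[:,1])<.008); print((q[k,0].min(),q[k,0].max()))
cv2.imwrite("pics/g4.png",np.hstack(a)); print(get_state()["contact_force"])
E
```

```text
time_s: 21.98
tcp_pos: [0.4299, 0.083, 0.204]
eef_rot: [180.0, 0.0, -169.8]
contact_force: [0.4, 0.9, -0.5]
gripper_width: 0.0348
gripper_force: 0.0
top 7 [0.03   0.0035] [0.0621 0.0665]
(np.float64(0.02703109348224225), np.float64(0.07718268144652127))
scene 104 [0.0003 0.0029] [0.059  0.0638]
(np.float64(-0.0732710676271286), np.float64(0.07600361538310817))
[0.07875072 0.55229736 0.56772985]
```

View pics/g4.png

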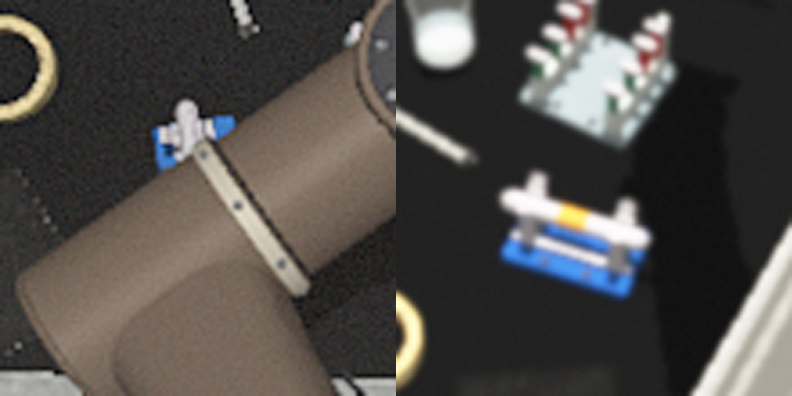

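The scene view shows the shaft level in the clip, from (510,198) to (640,238), with the brass band central at (573,217). Its top is about 62 mm high and it is centred to about 1.5 mm. Everything else is where it was, so I'm handing in.

```bash
python3 -c "
from plant import r
print(r.close_job())"
```

```text
the job is handed in; nothing more can be done
None
```

The shaft passed the green go gap freely, stopped on the red no-go gap (about 11 N held 0.75 s, at most about 28 N), and was snapped home and released in the clip; I handed the job in at about 22 s, though an earlier fingertip touch to find the height pressed the shaft into its stand with about 50 N.

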